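# Load the work carrier through the spring gate of the feed guard

## Task

Load the wooden work carrier into the guarded feed channel: set it on the open apron, blank end first, push it gently, without jamming, through the spring gate with its handle running in the roof slot, and let the gate swing shut behind it. Push on until it has met the friction plunger at the far end and moved that in about 6 mm, not to the end of its travel. Let go and leave the other things on the bench alone.

Things in the scene. Friction and masses are not known exactly. Their poses are not given: they have to be found in the camera images.
- carrier: loose wooden work carrier, about 0.2 kg: base plate 70 x 44 x 12 mm (x, y, z) whose front 30 mm taper to a blunt nose 14 mm wide, a round pale wood blank (22 mm across, top at 20 mm) on its front half, an upright handle on its rear half. Origin: centre of the underside; +x to the nose, z up. At the start it lies flat on a board 28 mm above the bench
- handle (a point): point on the carrier's upright flat handle, 52 mm above the carrier's underside and 22 mm behind its origin. Handle: 24 mm long (x) x 12 mm wide (y), from 12 to 72 mm above the underside. Pinch it across the 12 mm at about this height, so that the fingertips stay above the roof later. Pressed down while it is pushed, the carrier digs in its nose and jams: let it hang or rest lightly
- guard: fixed guarded feed channel. Origin: underside, middle of the channel, at the gate; +x is the way in, z up. Plywood base x -110 to +205 mm, 84 mm wide, 14 mm thick: the carrier slides on its top. Past x = -12 mm the channel is 49 mm wide between aluminium walls 23 mm high
- apron (a point): on top of the base, 75 mm before the guard's origin, mid-channel: the open apron (x -110 to -12 mm, no roof) on which to set the carrier. Two cheeks 23 mm high narrow from 70 mm apart at x = -53 to 49 mm apart at x = -12 mm (guard's frame)
- slot (a point): front end of the 18 mm wide slot along the middle of the pale translucent plastic roof, on the roof's top, 41 mm above the guard's origin. The roof is 4 mm thick (underside 23 mm above the channel's floor) and runs from x = -2 to +205 mm of the guard; the carrier's handle runs in the slot
- gate (a joint): spring-hinged steel gate across the channel at x = 3 mm of the guard, 17 mm high, 53 mm long, upright hinge at the left wall (y = +32 mm). 0 rad: shut; grows as it swings inward (to +x), about 1.4 while the carrier passes. Spring: about 0.7 N at the free edge when shut, 3 N open (more nearer the hinge); it shuts by itself once the carrier's tail is 58 mm past x = 0
- plunger (a joint): how far (m) the brass plunger, 13 mm across, on the dark stop block at the far end is pushed in: 0 untouched, hard stop at 0.014. Gives way at about 6 N, stays where pushed. The block (screw head to 53 mm high in the slot) is clamped anew each day: the untouched face lies anywhere from x = +133 to +163 mm of the guard, found by feel
- spanner: bystander: spanner, about 150 mm long, lying on the far end of the board that the carrier lies on, origin underside
- offcut_a: bystander: small wood off-cut 32 x 47 x 22 mm on the higher board to the left of the carrier's board, origin underside

How it is judged:
By the outcome, as a careful person would: the job done as asked, in the order asked, and still so for the second after the job is handed in, with the robot touching nothing.
It also fails if it takes over 48 s, if anything falls off the work surface, if the arm or the gripper's body presses on something with over 40 N, if the wrist force passes 120 N, or if a joint passes its speed limit or range.

## Robot

A 6-joint arm with a two-finger parallel gripper is mounted at the origin on a cart in front of the work surface, level with it; the furniture and walls round the work are solid. World frame = base frame: x ahead of the robot, y to its left, z up, the work surface at z = 0. Lengths are in m, angles in degrees, forces in N, time in s.
With the tool pointing down it reaches from about 0.3 to 0.75 m from the base axis. Payload 8.5 kg.
Tool frame: the origin (TCP) lies between the finger pads; the fingertips stand 17 mm ahead of it and the grasp point (between the pads) lies 2 mm behind it; z points along the fingers, y is the direction in which the jaws open and shut (so a half turn about z gives the same grasp; the last joint's range is limited). The gripper opens to 85 mm and grips with 20 to 120 N. Pads are 22 mm wide; open, the fingers measure 114 mm over their backs; the gripper's body (76 mm by 85 mm) begins 54 mm behind the grasp point. The pads swing forward as they close: fully open they stand 13 mm farther back than shut.
Start: joints at [-82.409, 21.807, 74.336, -0, 83.858, -12.336], TCP at [0.187, -0.517, 0.248] pointing down, gripper open.
Joint ranges: [-178.18, 178.18], [-50.72, 133.34], [12.68, 142.11], [-81.47, 261.47], [9.98, 163.14], [-165.26, 165.26]. Speed limits (degrees/s): [136.94, 136.94, 180, 180, 180, 180].

## Interface

Orientations are given as a 3x3 rotation matrix whose columns are the frame's x, y, z axes.
In Python, from rig import readout, eyes, env gives the robot as it stands.
- The arm moves only by the tool arm_command, never from a script. Its argument "rows" is text: rows parted by semicolons, each of 7 numbers parted by spaces: the closure, from 0 (fully open) to 1 (shut), then the shift along the tool's x, y, z in mm, then the turn, a rotation vector about the tool's x, y, z in degrees. In form: grip dx dy dz rx ry rz; .... A call has 1 to 5 rows; each row shifts and turns the commanded pose from where the row before left it, along the tool's axes as they then stand; what a row does not reach is not made up. A row lasts 1/12 s, in which the tool goes at most 41.7 mm and 7.16 degrees, less where a joint would pass 70% of its speed; a pose out of reach is approached as far as the arm can. A call with a gripper value outside its range is refused whole. The fingers move at their own pace and stop on an object; "squeeze" is the grip in N (left out, the last holds). Time passes only in rows, so rows that do not move let the fingers close. It gives the time, the measured TCP pose, the force and the opening at its end, in the units of the state.
- readout.observe(): the state, without advancing time (a new reading comes with each control period).
- eyes.get_image(name): name is "scene" or "top" or "wrist"; returns the picture (400x640x3 uint8, red, green, blue); there is no depth.
- eyes.camera_model(name): a dict with "mtx" (3x3 intrinsics, pixels), "k1" (the pictures are not rectified: a ray, as slopes to the right and down, at radius r is drawn at 1 + k1 r^2 times it, then the intrinsics apply), "view" (4x4, takes a point from world to camera coordinates). Camera axes: x right, y up, looking along -z (the intrinsics and any distortion apply to the point x, -y, -z); pixel columns grow to the right and rows downward; lengths in m; the calibration is good to about 2 mm. A picture is of the moment at which its call begins: read the wrist's pose just before it. camera_model takes no time and is no camera call; for the wrist camera it gives the pose at the moment of the call.
- env.close_job(): hands the job in, once; it reports no verdict.
The state is a dict: "time_s": time; "q": joint angles; "qvel": joint speeds; "joint_efforts": joint torques, N m; "position": TCP position; "tool_rot": TCP orientation; "ft_force": force on the tool from outside, world axes, zero at the start; "wrist_torque": the same for the moment, N m; "grip_width": finger opening in m.
Only numpy, scipy, OpenCV 4.12 (cv2) and the standard library are available. Lean on these libraries where they do the work, as an engineer would, in place of code of your own. Each camera call takes 0.05 s, during which the arm holds its last target. There are 200 camera calls.

## Working session

There is one attempt and no reset: what is moved stays moved. The work goes in short steps, Python scripts to look and compute and a tool call to move; the robot and the scene stay as the last step left them, time stands still between calls to the robot, and variables do not carry over. Pictures are saved under pics/ and viewed, about 8 in all and at most 12, crops included, and the job is handed in when it is done.

Besides the shell and the picture viewer there is one more tool, called after "Emit:" as name(argument=value, ...) on one line, values as JSON. arm_command: Moves the arm, as the interface text tells. Its arguments: {"type":"object","properties":{"rows":{"type":"string"},"squeeze":{"type":"number"}},"required":["rows"]}

```bash
mkdir -p pics; ls; python3 - <<'E'
from rig import readout, eyes, env
import cv2,numpy as np
s=readout.observe(); print(s)
for n in ("scene","top"):
    im=eyes.get_image(n); cv2.imwrite(f"pics/{n}0.png",im[:,:,::-1])
    m=eyes.camera_model(n); print(n,m)
E
```

```text
pics
{'time_s': 0.0, 'q': array([-8.24084735e+01,  2.18398061e+01,  7.43861088e+01, -2.83474783e-04,
        8.38595554e+01, -1.23344317e+01]), 'qvel': array([-0.0642898 , -0.0029443 ,  0.01058159,  0.02755918,  0.04039628,
       -0.08090791]), 'joint_efforts': array([ 1.88541198e-03, -4.48453474e+01, -2.31274670e+01, -7.48311459e-05,
        4.78573405e-03,  1.69902449e-06]), 'position': array([ 0.18741324, -0.51678047,  0.24771489]), 'tool_rot': array([[ 9.40133669e-01,  3.40805872e-01, -2.01949085e-04],
       [ 3.40805788e-01, -9.40132560e-01,  1.47801178e-03],
       [ 3.13856183e-04, -1.45835405e-03, -9.99998887e-01]]), 'ft_force': array([-0.15391327, -0.97720449, -0.4438311 ]), 'wrist_torque': array([-0.00116046, -0.00187453,  0.02479236]), 'grip_width': 0.08537985179003278}
scene {'mtx': array([[468.51495184,   0.        , 319.97052929],
       [  0.        , 468.51495184, 197.72897118],
       [  0.        ,   0.        ,   1.        ]]), 'k1': 0.009555809236215998, 'view': array([[-0.77513346, -0.63176166,  0.0067323 ,  0.40459473],
       [ 0.41106433, -0.49620189,  0.76472858, -0.34491661],
       [-0.47978562,  0.59553412,  0.64431737, -0.76157642],
       [ 0.        ,  0.        ,  0.        ,  1.        ]])}
top {'mtx': array([[433.48866933,   0.        , 317.83072169],
       [  0.        , 433.48866933, 207.85840212],
       [  0.        ,   0.        ,   1.        ]]), 'k1': -0.0568835289881725, 'view': array([[-0.02395206, -0.99968587,  0.00737933, -0.07574684],
       [ 0.98872282, -0.02259659,  0.1480425 , -0.5984659 ],
       [-0.14782925,  0.01084203,  0.98895347, -0.86343086],
       [ 0.        ,  0.        ,  0.        ,  1.        ]])}
```

View pics/scene0.png

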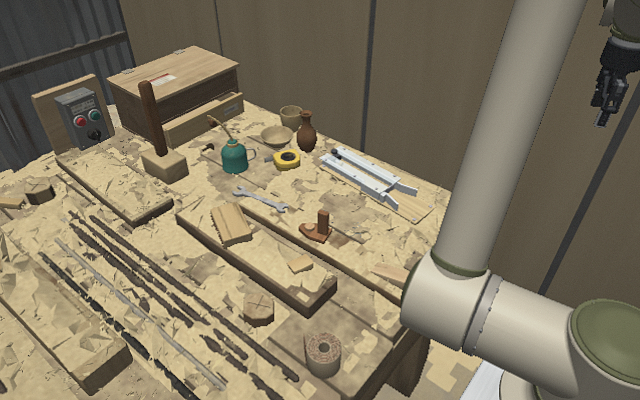

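View pics/top0.png

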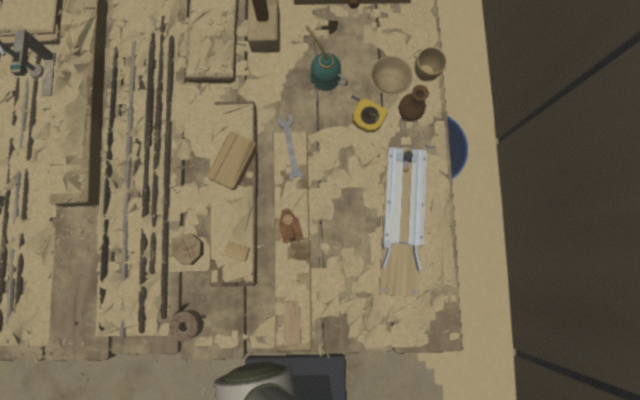

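Scene: the carrier is at about (318,228), handle up; the guard is at about (375,180). Top: the carrier is at (290,225), the guard runs from (400,293) up to (407,150), and the spanner is at (290,150). Next I zoom in on both.

```bash
python3 - <<'E'
import cv2,numpy as np
t=cv2.imread("pics/top0.png"); s=cv2.imread("pics/scene0.png")
a=cv2.resize(t[195:255,265:325],(360,360),interpolation=cv2.INTER_CUBIC)
b=cv2.resize(t[140:300,375:435],(225,600),interpolation=cv2.INTER_CUBIC)
c=cv2.resize(s[200:250,290:345],(396,360),interpolation=cv2.INTER_CUBIC)[:, :200+196]
d=cv2.resize(s[140:225,310:440],(367,240),interpolation=cv2.INTER_CUBIC)
o=np.zeros((600,800,3),np.uint8)
o[:600,:225]=b; o[:360,225:585]=a; o[360:600,225:592]=d
c=cv2.resize(c,(208,190)); o[:190,592:800]=c
cv2.imwrite("pics/z0.png",o)
E
```

```text
(no output)
```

View pics/z0.png

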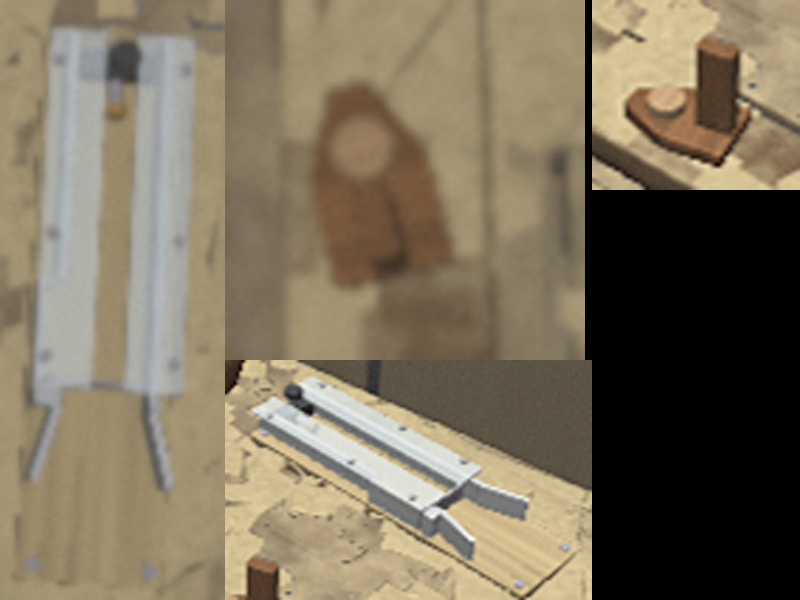

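The nose points to +x (up in the top image) with a small positive yaw. The guard also runs in +x. I'll write a helper and get rough positions.

```bash
cat > h.py <<'E'
import numpy as np, cv2
from rig import readout, eyes, env
def ray(m,uv):
    uv=np.atleast_2d(np.array(uv,float))
    p=(uv-m["mtx"][:2,2])/np.diag(m["mtx"])[:2]
    r=p.copy()
    for _ in range(20): r=p/(1+m["k1"]*(r**2).sum(1,keepdims=True))
    d=np.c_[r[:,0],-r[:,1],-np.ones(len(r))]
    R=m["view"][:3,:3];t=m["view"][:3,3]
    return -R.T@t, d@R
def onz(m,uv,z):
    c,d=ray(m,uv); return c+d*((z-c[2])/d[:,2])[:,None]
def proj(m,P):
    P=np.atleast_2d(np.array(P,float))@m["view"][:3,:3].T+m["view"][:3,3]
    r=np.c_[P[:,0],-P[:,1]]/-P[:,2:]
    r=r*(1+m["k1"]*(r**2).sum(1,keepdims=True))
    return r*np.diag(m["mtx"])[:2]+m["mtx"][:2,2]
E
python3 - <<'E'
from h import *
m=eyes.camera_model("top"); np.set_printoptions(precision=4,suppress=True)
ca=lambda x,y:(265+(x-225)/6,195+y/6)
cb=lambda x,y:(375+x/3.75,140+y/3.75)
print("blank",onz(m,ca(361,148),.048)); print("rear corners",onz(m,[ca(338,285),ca(450,262)],.030))
print("nose",onz(m,[ca(330,87),ca(375,84)],.040))
print("base screws",onz(m,[cb(32,564),cb(148,572)],.014))
print("roof front corners",onz(m,[cb(36,402),cb(183,393)],.041),"back",onz(m,[cb(52,28),cb(195,38)],.041))
print("slot front/back",onz(m,[cb(93,382),cb(130,384),cb(107,85),cb(136,85)],.041))
w=eyes.camera_model("wrist"); s=readout.observe()
V=w["view"]; C=-V[:3,:3].T@V[:3,3]; print("cam in tool",s["tool_rot"].T@(C-s["position"]), s["tool_rot"].T@V[:3,:3].T, w["mtx"])
E
```

```text
blank [[ 0.5727 -0.0264  0.048 ]]
rear corners [[ 0.5267 -0.0166  0.03  ]
 [ 0.5338 -0.056   0.03  ]]
nose [[ 0.5955 -0.0154  0.04  ]
 [ 0.5962 -0.0312  0.04  ]]
base screws [[ 0.4214 -0.2249  0.014 ]
 [ 0.4151 -0.2905  0.014 ]]
roof front corners [[ 0.5111 -0.2268  0.041 ]
 [ 0.514  -0.3093  0.041 ]] back [[ 0.7253 -0.2462  0.041 ]
 [ 0.7178 -0.3287  0.041 ]]
slot front/back [[ 0.5214 -0.2591  0.041 ]
 [ 0.5198 -0.2798  0.041 ]
 [ 0.691  -0.2761  0.041 ]
 [ 0.6906 -0.2928  0.041 ]]
cam in tool [ 0.0713 -0.0006 -0.1262] [[ 0.001   0.9596  0.2814]
 [ 1.     -0.0012  0.0004]
 [ 0.0007  0.2814 -0.9596]] [[279.1133   0.     321.9468]
 [  0.     279.1133 197.6723]
 [  0.       0.       1.    ]]
```

Emit:
arm_command(rows="0 38 -10 3 0 0 0; 0 38 -10 3 0 0 0; 0 38 -10 3 0 0 0; 0 38 -10 3 0 0 0; 0 38 -10 3 0 0 0")

```text
time_s: 0.52
position: [0.3502, -0.4039, 0.233]
tool_rot: [[0.94, 0.34, -0.0], [0.34, -0.94, 0.0], [-0.0, -0.001, -1.0]]
ft_force: [1.1, -1.0, -0.0]
grip_width: 0.0853
```

Emit:
arm_command(rows="0 38 -10 3 0 0 0; 0 38 -10 3 0 0 0; 0 38 -10 3 0 0 0; 0 38 -10 3 0 0 0; 0 38 -10 3 0 0 0")

```text
time_s: 0.93
position: [0.5119, -0.292, 0.2179]
tool_rot: [[0.94, 0.341, -0.001], [0.341, -0.94, 0.0], [-0.0, -0.001, -1.0]]
ft_force: [-0.5, -0.2, 0.1]
grip_width: 0.085
```

Emit:
arm_command(rows="0 36 -10 0 0 0 0; 0 0 0 0 0 0 6; 0 0 0 0 0 0 6; 0 0 0 0 0 0 6; 0 0 0 0 0 0 6")

```text
time_s: 1.35
position: [0.5411, -0.2715, 0.2178]
tool_rot: [[0.997, -0.076, -0.001], [-0.076, -0.997, 0.001], [-0.001, -0.001, -1.0]]
ft_force: [-0.3, -0.4, -0.0]
grip_width: 0.0857
```

```bash
python3 - <<'E'
from h import *
import pickle
s=readout.observe(); m=eyes.camera_model("wrist"); im=eyes.get_image("wrist")[:,:,::-1]
cv2.imwrite("pics/w1.png",im); pickle.dump(m,open("w1.pkl","wb")); print(s["time_s"],s["position"],s["tool_rot"].round(3),s["qvel"].round(1),s["q"])
E
```

```text
1.35 [ 0.54114102 -0.27145159  0.21775395] [[ 0.997 -0.076 -0.001]
 [-0.076 -0.997  0.001]
 [-0.001 -0.001 -1.   ]] [-0.4 -0.1  0.1  0.   0.  71.5] [-3.78305407e+01  2.86748972e+01  6.79995055e+01 -7.42285049e-04
  8.33912075e+01  5.65020011e+01]
```

View pics/w1.png

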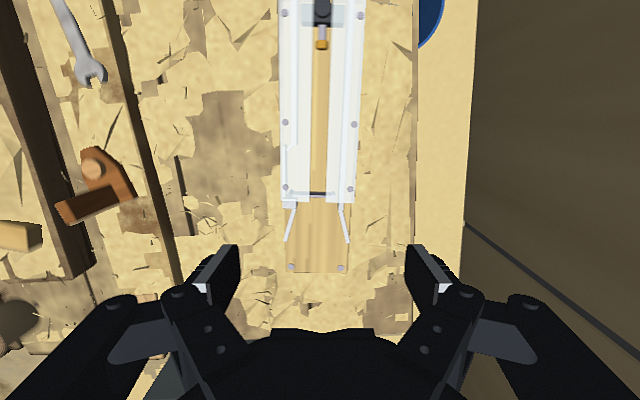

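The wrist view shows the guard clearly: slot front at about (319,193), plunger at (321,45), apron end at (317,272). The carrier is at (95,185). The arm was still turning, so I'll retake it still and zoom.

```bash
python3 - <<'E'
from h import *
import pickle
eyes.get_image("wrist")
s=readout.observe(); m=eyes.camera_model("wrist"); im=eyes.get_image("wrist")[:,:,::-1]
cv2.imwrite("pics/w2.png",im); pickle.dump(m,open("w2.pkl","wb")); print(s["time_s"],s["position"],s["qvel"].round(1))
o=np.zeros((600,780,3),np.uint8)
o[:,:400]=cv2.resize(im[150:300,268:368],(400,600),interpolation=cv2.INTER_CUBIC)
o[:300,400:]=cv2.resize(im[0:79,270:370],(380,300),interpolation=cv2.INTER_CUBIC)
o[300:,400:]=cv2.resize(im[135:235,40:167],(380,300),interpolation=cv2.INTER_CUBIC)
cv2.imwrite("pics/z2.png",o)
E
```

```text
1.45 [ 0.5410033  -0.27168556  0.21787544] [-0.3 -0.1  0.   0.1  0.1 -7.4]
```

View pics/z2.png

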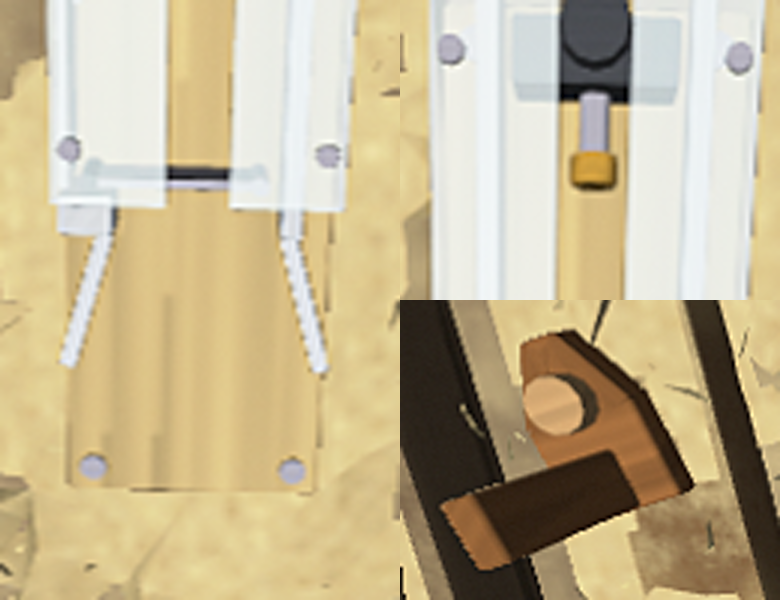

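```bash
python3 - <<'E'
from h import *
import pickle; np.set_printoptions(precision=4,suppress=True)
m=pickle.load(open("w2.pkl","rb"))
L=lambda x,y:(268+x/4,150+y/4); R=lambda x,y:(270+(x-400)/3.8,y/3.797); C=lambda x,y:(40+(x-400)/2.992,135+(y-300)/3)
p=lambda f,pts,z:onz(m,[f(*q) for q in pts],z)
print("slot front",p(L,[(165,207),(231,209)],.041))
print("slot mid",p(L,[(167,5),(236,5)],.041))
print("slot back",p(R,[(557,290),(623,290),(558,110),(630,110)],.041))
print("roof screws",p(R,[(452,49),(739,57)],.041), p(L,[(68,149),(328,155)],.041))
print("base rear",p(L,[(68,487),(312,490)],.014)); print("apron screws",p(L,[(92,466),(291,470)],.015))
print("roof corners",p(L,[(50,204),(342,211)],.041))
print("cheek tips",p(L,[(68,362),(318,370)],.037))
print("plunger face",p(R,[(572,187),(614,187)],.024))
print("carrier nose",p(C,[(521,340),(570,332)],.040),"blank",p(C,[(554,405)],.048),"rear right top/bot",p(C,[(689,487)],.040),"rt shoulder",p(C,[(645,400)],.040))
print("handle top corners",p(C,[(442,506),(462,495),(512,556),(483,569)],.100))
print("base right bottom rear",p(C,[(692,488)],.028))
E
```

```text
slot front [[ 0.5193 -0.255   0.041 ]
 [ 0.5173 -0.2736  0.041 ]]
slot mid [[ 0.5761 -0.2603  0.041 ]
 [ 0.5748 -0.2788  0.041 ]]
slot back [[ 0.6506 -0.2681  0.041 ]
 [ 0.6493 -0.2855  0.041 ]
 [ 0.6928 -0.2718  0.041 ]
 [ 0.6915 -0.29    0.041 ]]
roof screws [[ 0.7083 -0.2464  0.041 ]
 [ 0.7014 -0.318   0.041 ]] [[ 0.5381 -0.2293  0.041 ]
 [ 0.5312 -0.3018  0.041 ]]
base rear [[ 0.4155 -0.2124  0.014 ]
 [ 0.4087 -0.2938  0.014 ]]
apron screws [[ 0.4234 -0.2214  0.015 ]
 [ 0.4173 -0.2872  0.015 ]]
roof corners [[ 0.5224 -0.2224  0.041 ]
 [ 0.5145 -0.3051  0.041 ]]
cheek tips [[ 0.4715 -0.2215  0.037 ]
 [ 0.4636 -0.2963  0.037 ]]
plunger face [[ 0.6784 -0.2738  0.024 ]
 [ 0.6776 -0.2852  0.024 ]]
carrier nose [[ 0.5971 -0.0116  0.04  ]
 [ 0.5986 -0.0304  0.04  ]] blank [[ 0.5738 -0.0233  0.048 ]] rear right top/bot [[ 0.5381 -0.0588  0.04  ]] rt shoulder [[ 0.5722 -0.051   0.04  ]]
handle top corners [[ 0.5521 -0.0231  0.1   ]
 [ 0.5552 -0.0305  0.1   ]
 [ 0.5344 -0.0397  0.1   ]
 [ 0.5308 -0.029   0.1   ]]
base right bottom rear [[ 0.5347 -0.0513  0.028 ]]
```

Emit:
arm_command(rows="0.3 -7 -39 8 0 0 0; 0.3 -7 -39 8 0 0 0; 0.3 -7 -39 8 0 0 0; 0.3 -7 -39 8 0 0 0; 0.3 -7 -39 8 0 0 0")

```text
time_s: 1.92
position: [0.5193, -0.0733, 0.178]
tool_rot: [[0.998, -0.068, 0.0], [-0.068, -0.998, 0.0], [0.0, -0.0, -1.0]]
ft_force: [0.8, 0.1, 0.1]
grip_width: 0.0596
```

Emit:
arm_command(rows="0.3 -7 -39 8 0 0 0; 0.3 0 0 0 0 0 -5; 0.3 0 0 0 0 0 -5; 0.3 0 0 0 0 0 -6; 0.3 0 0 0 0 0 0")

```text
time_s: 2.33
position: [0.5157, -0.0352, 0.1703]
tool_rot: [[0.977, 0.214, -0.0], [0.214, -0.977, 0.0], [-0.0, -0.0, -1.0]]
ft_force: [-0.2, 0.2, 0.2]
grip_width: 0.0599
```

```bash
python3 - <<'E'
from h import *
import pickle
eyes.get_image("wrist")
s=readout.observe(); m=eyes.camera_model("wrist"); im=eyes.get_image("wrist")[:,:,::-1]
cv2.imwrite("pics/w3.png",im); pickle.dump(m,open("w3.pkl","wb")); print(s["time_s"],s["position"],s["tool_rot"],s["qvel"].round(1),s["grip_width"])
uv=proj(m,[.565,-.03,.05])[0]; print(uv)
cv2.imwrite("pics/z3.png",cv2.resize(im[80:380,170:470],(600,600),interpolation=cv2.INTER_CUBIC))
E
```

```text
2.3833 [ 0.51572949 -0.03542785  0.17026694] [[ 9.78261779e-01  2.07373750e-01 -1.36400107e-04]
 [ 2.07373762e-01 -9.78261784e-01  7.61144595e-05]
 [-1.17650871e-04 -1.02745670e-04 -9.99999988e-01]] [-0.2  0.1 -0.1  0.  -0.   3.9] 0.05976714648500183
[328.45322149 142.07706254]
```

View pics/z3.png

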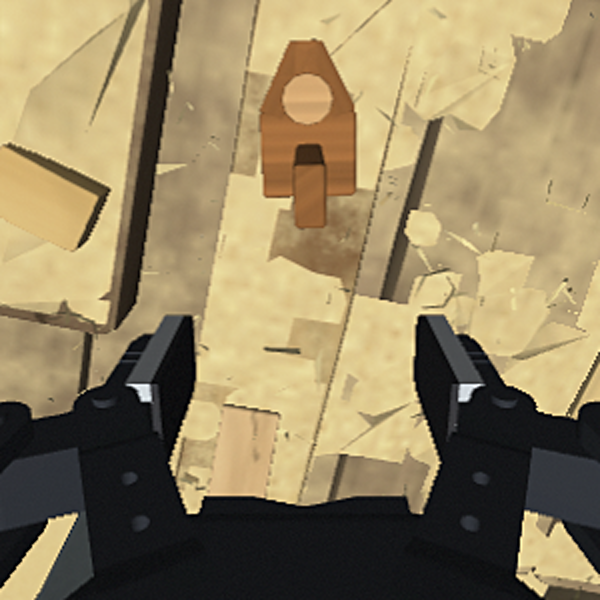

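```bash
python3 - <<'E'
from h import *
import pickle; np.set_printoptions(precision=4,suppress=True)
m=pickle.load(open("w3.pkl","rb"))
p=lambda pts,z:onz(m,[(170+x/2,80+y/2) for x,y in pts],z)
h=p([(295,165),(326,164),(297,228),(325,227)],.100)
def a(n,P,Q): print(n,np.degrees(np.arctan2(*(Q-P)[[1,0]])))
print("handle",h,h.mean(0)); a("hl",h[2],h[0]);a("hr",h[3],h[1]); a("hm",h[2]+h[3],h[0]+h[1])
b=p([(307,99)],.048)[0]; print("blank",b)
n=p([(290,41),(322,40)],.04); print("nose",n,n.mean(0))
e=p([(260,112),(263,196),(355,112),(356,194)],.04); print(e); a("l",e[1],e[0]);a("r",e[3],e[2]);a("cross+90",e[2],e[0])
rear=(e[1]+e[3])/2; print("rear mid",rear,"centre",(rear+n.mean(0))/2); a("axis",rear,n.mean(0)); a("hb",h.mean(0),b)
E
```

```text
handle [[ 0.5536 -0.0235  0.1   ]
 [ 0.5562 -0.0341  0.1   ]
 [ 0.5311 -0.0289  0.1   ]
 [ 0.5336 -0.0388  0.1   ]] [ 0.5436 -0.0313  0.1   ]
hl 13.5780720466721
hr 11.755714607940867
hm 12.66753468082677
blank [ 0.5744 -0.0236  0.048 ]
nose [[ 0.5965 -0.0113  0.04  ]
 [ 0.5998 -0.0248  0.04  ]] [ 0.5982 -0.0181  0.04  ]
[[ 0.5641 -0.0042  0.04  ]
 [ 0.5265 -0.0128  0.04  ]
 [ 0.573  -0.046   0.04  ]
 [ 0.5365 -0.0552  0.04  ]]
l 12.85733410473788
r 14.201033021882287
cross+90 102.02943224474478
rear mid [ 0.5315 -0.034   0.04  ] centre [ 0.5648 -0.026   0.04  ]
axis 13.447214663278093
hb 14.122803261970935
```

Emit:
arm_command(rows="0.3 28 1.5 0 0 0 -1; 0.3 0 0 30 0 0 0; 0.3 0 0 30 0 0 0; 0.3 0 0 20 0 0 0; 0.3 0 0 11 0 0 0", squeeze=30)

```text
time_s: 2.85
position: [0.5424, -0.0311, 0.0767]
tool_rot: [[0.975, 0.222, -0.004], [0.222, -0.975, 0.001], [-0.003, -0.002, -1.0]]
ft_force: [0.4, -0.4, 0.3]
grip_width: 0.0595
```

Emit:
arm_command(rows="0.3 0 0 0 0 0 0; 0.6 0 0 0 0 0 0; 0.7 0 0 0 0 0 0; 0.75 0 0 0 0 0 0; 0.8 0 0 0 0 0 0")

```text
time_s: 3.27
position: [0.5439, -0.0313, 0.0803]
tool_rot: [[0.975, 0.223, 0.002], [0.223, -0.975, -0.0], [0.002, 0.001, -1.0]]
ft_force: [-0.4, -0.1, 0.0]
grip_width: 0.0174
```

Emit:
arm_command(rows="0.9 0 0 0 0 0 0; 1 0 0 0 0 0 0; 1 0 0 0 0 0 0; 1 0 0 0 0 0 0; 1 0 0 0 0 0 0")

```text
time_s: 3.68
position: [0.5438, -0.0312, 0.0801]
tool_rot: [[0.975, 0.224, 0.001], [0.224, -0.975, -0.0], [0.001, 0.001, -1.0]]
ft_force: [-1.0, -0.1, 6.6]
grip_width: 0.0117
```

```bash
python3 - <<'E'
from h import *
s=readout.observe(); print({k:np.round(s[k],4) for k in s})
E
```

```text
{'time_s': np.float64(3.6833), 'q': array([-1.57449e+01,  3.16193e+01,  8.88902e+01,  4.00000e-04,
        5.94098e+01,  6.13326e+01]), 'qvel': array([ 0.0593,  0.0684, -0.0285, -0.0099,  0.0326,  0.0876]), 'joint_efforts': array([ 7.40000e-02, -4.45306e+01, -1.61976e+01, -3.82000e-02,
       -2.95600e-01, -1.95000e-02]), 'position': array([ 0.5438, -0.0312,  0.0801]), 'tool_rot': array([[ 9.747e-01,  2.236e-01,  1.400e-03],
       [ 2.236e-01, -9.747e-01, -4.000e-04],
       [ 1.200e-03,  7.000e-04, -1.000e+00]]), 'ft_force': array([-1.0025, -0.1331,  6.5715]), 'wrist_torque': array([0.0988, 0.1737, 0.0253]), 'grip_width': np.float64(0.0117)}
```

Emit:
arm_command(rows="1 0 0 -10 0 0 0; 1 0 0 -15 0 0 4.6; 1 0 0 -15 0 0 4.6; 1 0 0 -10 0 0 4.6; 1 0 0 -10 0 0 4.6", squeeze=40)

```text
time_s: 4.1
position: [0.5434, -0.0311, 0.1405]
tool_rot: [[0.995, -0.099, 0.0], [-0.099, -0.995, -0.0], [0.0, 0.0, -1.0]]
ft_force: [-0.4, 0.0, -1.5]
grip_width: 0.0115
```

Emit:
arm_command(rows="1 -12 28 0 0 0 0; 1 -12 29 0 0 0 0; 1 -12 29 0 0 0 0; 1 -12 29 0 0 0 0; 1 -12 29 0 0 0 0")

```text
time_s: 4.52
position: [0.4691, -0.1697, 0.1398]
tool_rot: [[0.995, -0.095, -0.0], [-0.095, -0.995, -0.0], [-0.0, 0.0, -1.0]]
ft_force: [-0.4, -0.2, -1.8]
grip_width: 0.0112
```

Emit:
arm_command(rows="1 -12 29 0 0 0 0; 1 -12 29 0 0 0 0; 1 -8 20 0 0 0 0; 1 -5 12 0 0 0 0; 1 0 0 0 0 0 0")

```text
time_s: 4.93
position: [0.4236, -0.2569, 0.1397]
tool_rot: [[0.995, -0.098, -0.0], [-0.098, -0.995, -0.001], [-0.0, 0.001, -1.0]]
ft_force: [1.0, -0.5, -1.5]
grip_width: 0.0116
```

```bash
python3 - <<'E'
from h import *
import pickle
eyes.get_image("wrist")
s=readout.observe(); m=eyes.camera_model("wrist"); im=eyes.get_image("wrist")[:,:,::-1]
cv2.imwrite("pics/w4.png",im); pickle.dump((m,s),open("w4.pkl","wb")); print(s["time_s"],s["position"],s["tool_rot"],s["ft_force"],s["grip_width"])
print(proj(m,[.5203,-.2645,.041]))
cv2.imwrite("pics/z4.png",cv2.resize(im[0:300,170:470],(600,600),interpolation=cv2.INTER_CUBIC))
E
```

```text
4.9833 [ 0.42413048 -0.25558364  0.13965184] [[ 9.95224874e-01 -9.76086591e-02 -2.79763503e-06]
 [-9.76086590e-02 -9.95224874e-01  2.84534206e-05]
 [-5.56157620e-06 -2.80444785e-05 -1.00000000e+00]] [ 0.62887189  0.3661408  -1.40844784] 0.01144748220921728
[[322.11379413  80.34883994]]
```

View pics/z4.png

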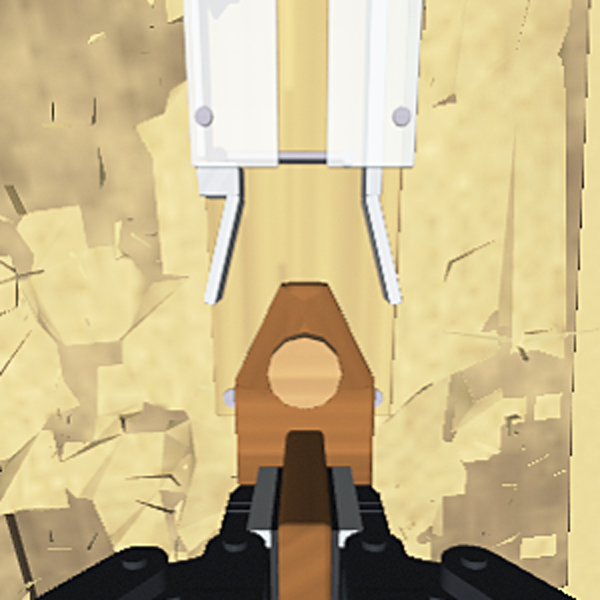

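```bash
python3 - <<'E'
from h import *
import pickle; np.set_printoptions(precision=4,suppress=True)
m,s=pickle.load(open("w4.pkl","rb"))
T=lambda P:(P-s["position"])@s["tool_rot"]*1000
p=lambda pts,z:T(onz(m,[(170+x/2,y/2) for x,y in pts],z))
print("slot",p([(277,164),(328,165),(278,5),(328,5)],.041))
print("screws",p([(204,116),(401,117)],.041)); print("cheek tips",p([(210,301),(394,302)],.037)); print("base rear",p([(215,414),(390,414)],.014))
print("nose",p([(283,284),(324,284)],.0997)); print("blank",p([(305,372)],.1077)); print("sides",p([(237,400),(374,400),(237,480),(373,480)],.0997))
o=np.array([.5207,-.2643,0.041]);print("origin pred",T(o))
E
```

```text
slot [[ 95.4221 -10.7141  98.6516]
 [ 95.0895   8.4047  98.6511]
 [147.2759  -9.7378  98.6513]
 [147.2877   7.7412  98.6508]]
screws [[111.8354 -37.3006  98.6523]
 [111.5591  34.9826  98.6502]]
cheek tips [[ 43.8955 -38.833  102.6527]
 [ 43.572   36.1243 102.6506]]
base rear [[-12.1518 -42.781  125.6531]
 [-12.0453  40.3431 125.6508]]
nose [[56.3139 -6.6711 39.9517]
 [56.3267  5.3484 39.9514]]
blank [[31.7474 -0.1919 31.9517]]
sides [[ 20.7657 -21.3183  39.9523]
 [ 20.8191  21.2917  39.9511]
 [ -6.3856 -22.2126  39.9525]
 [ -6.3241  21.9589  39.9513]]
origin pred [96.9597 -0.7485 98.6513]
```

Emit:
arm_command(rows="1 3 -1 15 0 0 0; 1 0 0 20 0 0 0; 1 0 0 20 0 0 0; 1 0 0 12 0 0 0; 1 0 0 3 0 0 0")

```text
time_s: 5.45
position: [0.4275, -0.2524, 0.0677]
tool_rot: [[0.996, -0.094, -0.003], [-0.094, -0.996, 0.003], [-0.003, -0.002, -1.0]]
ft_force: [-0.6, -0.2, -1.9]
grip_width: 0.0117
```

Emit:
arm_command(rows="1 0 0 0 0 0 0; 1 0 0 0 0 0 0; 1 0 0 1 0 0 0; 1 0 0 0 0 0 0")

```text
time_s: 5.78
position: [0.428, -0.2542, 0.069]
tool_rot: [[0.995, -0.095, 0.001], [-0.095, -0.995, -0.001], [0.001, 0.001, -1.0]]
ft_force: [-0.0, -0.2, -2.6]
grip_width: 0.0117
```

Emit:
arm_command(rows="1 0 0 1 0 0 0; 1 0 0 0 0 0 0")

```text
time_s: 5.95
position: [0.4278, -0.2542, 0.0676]
tool_rot: [[0.995, -0.095, 0.0], [-0.095, -0.995, -0.0], [0.0, 0.0, -1.0]]
ft_force: [-0.4, -0.1, -1.9]
grip_width: 0.0114
```

Emit:
arm_command(rows="1 0 0 1 0 0 0; 1 0 0 0 0 0 0")

```text
time_s: 6.12
position: [0.4276, -0.2541, 0.0663]
tool_rot: [[0.995, -0.095, -0.0], [-0.095, -0.995, 0.0], [-0.0, -0.0, -1.0]]
ft_force: [-0.8, 0.6, -1.8]
grip_width: 0.0113
```

Emit:
arm_command(rows="1 0 0 0.5 0 0 0; 1 0 0 0 0 0 0")

```text
time_s: 6.28
position: [0.4277, -0.2542, 0.0658]
tool_rot: [[0.995, -0.095, 0.0], [-0.095, -0.995, -0.0], [0.0, 0.0, -1.0]]
ft_force: [0.1, 0.0, -1.3]
grip_width: 0.0117
```

Emit:
arm_command(rows="1 0 0 0.5 0 0 0; 1 0 0 0 0 0 0")

```text
time_s: 6.45
position: [0.4277, -0.2542, 0.0657]
tool_rot: [[0.995, -0.095, 0.0], [-0.095, -0.995, -0.0], [0.0, 0.0, -1.0]]
ft_force: [-2.3, 0.9, 4.5]
grip_width: 0.0116
```

Emit:
arm_command(rows="1 0 0 0.5 0 0 0; 1 0 0 0 0 0 0")

```text
time_s: 6.62
position: [0.4276, -0.2542, 0.0657]
tool_rot: [[0.995, -0.095, 0.0], [-0.095, -0.995, -0.001], [0.0, 0.001, -1.0]]
ft_force: [-4.8, 1.9, 9.7]
grip_width: 0.0118
```

Emit:
arm_command(rows="1 0 0 -1 0 0 0; 1 2 0 0 0 0 0; 1 3 0 0 0 0 0; 1 3 0 0 0 0 0; 1 3 0 0 0 0 0")

```text
time_s: 7.03
position: [0.439, -0.2552, 0.0657]
tool_rot: [[0.995, -0.095, -0.0], [-0.095, -0.995, 0.0], [-0.0, -0.0, -1.0]]
ft_force: [-1.6, -0.0, 2.3]
grip_width: 0.0112
```

Emit:
arm_command(rows="1 3 0 0 0 0 0; 1 3 0 0 0 0 0; 1 3 0 0 0 0 0; 1 3 0 0 0 0 0; 1 3 0 0 0 0 0")

```text
time_s: 7.45
position: [0.4539, -0.2566, 0.0658]
tool_rot: [[0.995, -0.095, 0.0], [-0.095, -0.995, 0.0], [-0.0, -0.0, -1.0]]
ft_force: [-1.4, 0.2, -0.3]
grip_width: 0.011
```

Emit:
arm_command(rows="1 3 0 0 0 0 0; 1 3 0 0 0 0 0; 1 3 0 0 0 0 0; 1 3 0 0 0 0 0; 1 3 0 0 0 0 0")

```text
time_s: 7.87
position: [0.4685, -0.258, 0.0658]
tool_rot: [[0.995, -0.095, -0.001], [-0.095, -0.995, 0.0], [-0.001, -0.0, -1.0]]
ft_force: [-3.9, -0.5, 1.8]
grip_width: 0.0117
```

Emit:
arm_command(rows="1 3 0 0 0 0 0; 1 3 0 0 0 0 0; 1 3 0 0 0 0 0; 1 3 0 0 0 0 0; 1 3 0 0 0 0 0")

```text
time_s: 8.28
position: [0.4829, -0.2592, 0.0659]
tool_rot: [[0.995, -0.095, -0.002], [-0.095, -0.995, 0.001], [-0.002, -0.0, -1.0]]
ft_force: [-6.6, -0.3, 3.5]
grip_width: 0.0119
```

Emit:
arm_command(rows="1 2 0 -0.3 0 0 0; 1 2 0 0 0 0 0; 1 2 0 0 0 0 0; 1 2 0 0 0 0 0; 1 2 0 0 0 0 0")

```text
time_s: 8.7
position: [0.4935, -0.2605, 0.066]
tool_rot: [[0.995, -0.095, -0.0], [-0.095, -0.995, 0.0], [-0.0, -0.0, -1.0]]
ft_force: [-2.8, -0.2, -1.5]
grip_width: 0.0112
```

Emit:
arm_command(rows="1 2 0 0 0 0 0; 1 2 0 0 0 0 0; 1 2 0 0 0 0 0; 1 2 0 0 0 0 0; 1 2 0 0 0 0 0")

```text
time_s: 9.12
position: [0.5036, -0.2615, 0.0661]
tool_rot: [[0.995, -0.095, 0.0], [-0.095, -0.995, -0.0], [0.0, 0.0, -1.0]]
ft_force: [-3.1, -1.9, -1.5]
grip_width: 0.0117
```

```bash
python3 - <<'E'
from h import *
s=readout.observe(); m=eyes.camera_model("wrist"); im=eyes.get_image("wrist")[:,:,::-1]
cv2.imwrite("pics/w5.png",im); print(s["position"],s["ft_force"])
cv2.imwrite("pics/z5.png",cv2.resize(im[100:300,220:420],(600,600),interpolation=cv2.INTER_CUBIC))
E
```

```text
[ 0.50360395 -0.26146283  0.0661499 ] [-3.12480657 -1.949565   -1.47912542]
```

View pics/z5.png

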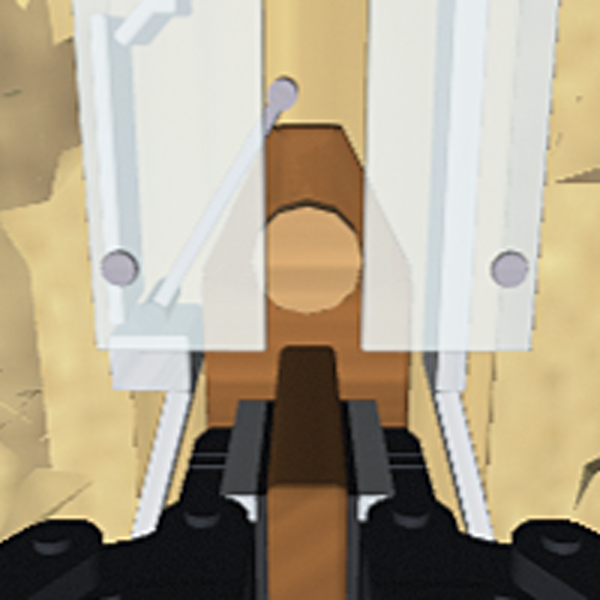

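The gate is opening to about (285,95) and the handle is just before the slot. The handle sits at column 307 and the slot centre at 314, so the carrier is about 1.3 mm too far left. I'll correct that with a slight yaw while pushing on.

Emit:
arm_command(rows="1 1 0.5 0 0 0 0.2; 1 1 0.5 0 0 0 0.2; 1 1 0.3 0 0 0 0; 1 2 0 0 0 0 0; 1 2 0 0 0 0 0")

```text
time_s: 9.58
position: [0.5094, -0.2628, 0.066]
tool_rot: [[0.995, -0.102, -0.003], [-0.102, -0.995, 0.002], [-0.003, -0.001, -1.0]]
ft_force: [-9.6, 2.1, 3.7]
grip_width: 0.0118
```

Emit:
arm_command(rows="1 2 0 0 0 0 0; 1 2 0 0 0 0 0; 1 2 0 0 0 0 0; 1 3 0 0 0 0 0; 1 3 0 0 0 0 0")

```text
time_s: 10.0
position: [0.5222, -0.265, 0.0661]
tool_rot: [[0.995, -0.102, -0.001], [-0.102, -0.995, -0.001], [-0.0, 0.001, -1.0]]
ft_force: [-4.0, -3.7, -2.5]
grip_width: 0.0115
```

```bash
python3 - <<'E'
from h import *
np.set_printoptions(precision=4,suppress=True)
s=readout.observe(); m=eyes.camera_model("wrist"); im=eyes.get_image("wrist")[:,:,::-1]
cv2.imwrite("pics/w6.png",im); print(s["position"],s["ft_force"],s["wrist_torque"])
cv2.imwrite("pics/z6.png",cv2.resize(im[100:300,220:420],(600,600),interpolation=cv2.INTER_CUBIC))
E
```

```text
[ 0.5222 -0.265   0.0661] [-4.023  -3.7394 -2.5163] [-0.5641  0.8124 -0.0004]
```

View pics/z6.png

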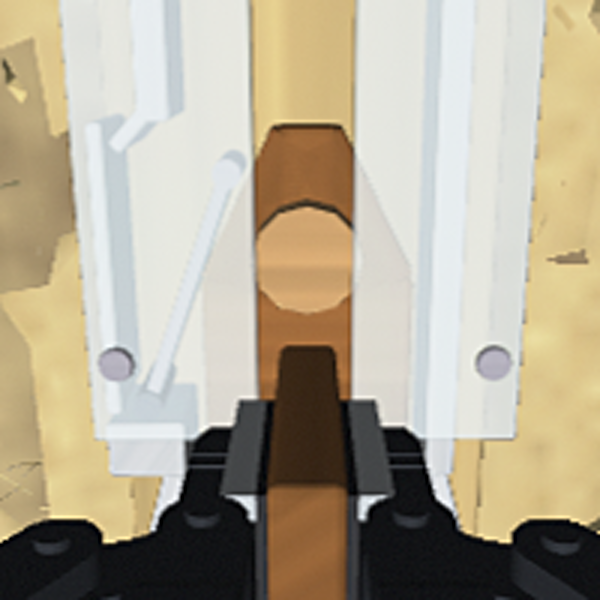

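Emit:
arm_command(rows="1 3 -0.2 0 0 0 0; 1 3 -0.2 0 0 0 0; 1 3 0 0 0 0 0; 1 3 0 0 0 0 0; 1 3 0 0 0 0 0")

```text
time_s: 10.47
position: [0.5375, -0.2658, 0.0662]
tool_rot: [[0.995, -0.102, 0.0], [-0.102, -0.995, -0.0], [0.0, 0.0, -1.0]]
ft_force: [-2.9, -2.9, -1.3]
grip_width: 0.0117
```

Emit:
arm_command(rows="1 3 0 0 0 0 0; 1 3 0 0 0 0 0; 1 3 0 0 0 0 0; 1 3 0 0 0 0 0; 1 3 0 0 0 0 0")

```text
time_s: 10.88
position: [0.5526, -0.2674, 0.0662]
tool_rot: [[0.995, -0.102, 0.001], [-0.102, -0.995, -0.0], [0.001, 0.0, -1.0]]
ft_force: [-2.1, -1.2, -2.0]
grip_width: 0.0117
```

Emit:
arm_command(rows="1 3 0 0 0 0 0; 1 3 0 0 0 0 0; 1 3 0 0 0 0 0; 1 3 0 0 0 0 0; 1 3 0 0 0 0 0")

```text
time_s: 11.3
position: [0.5672, -0.2688, 0.0661]
tool_rot: [[0.995, -0.102, 0.0], [-0.102, -0.995, 0.0], [0.0, -0.0, -1.0]]
ft_force: [-2.1, -2.6, -1.8]
grip_width: 0.0116
```

Emit:
arm_command(rows="1 3 0 0 0 0 0; 1 3 0 0 0 0 0; 1 3 0 0 0 0 0; 1 3 0 0 0 0 0; 1 3 0 0 0 0 0")

```text
time_s: 11.72
position: [0.5821, -0.2703, 0.0661]
tool_rot: [[0.995, -0.102, -0.0], [-0.102, -0.995, 0.0], [-0.0, -0.0, -1.0]]
ft_force: [-1.2, -1.9, -2.0]
grip_width: 0.0116
```

Emit:
arm_command(rows="1 3 0 0 0 0 0; 1 3 0 0 0 0 0; 1 3 0 0 0 0 0; 1 2 0 0 0 0 0; 1 2 0 0 0 0 0")

```text
time_s: 12.13
position: [0.5951, -0.2713, 0.0661]
tool_rot: [[0.995, -0.102, 0.0], [-0.102, -0.995, 0.001], [0.0, -0.001, -1.0]]
ft_force: [-0.0, -0.5, -2.5]
grip_width: 0.0116
```

Emit:
arm_command(rows="1 2 0 0 0 0 0; 1 2 0 0 0 0 0; 1 2 0 0 0 0 0; 1 2 0 0 0 0 0; 1 0 0 0 0 0 0")

```text
time_s: 12.55
position: [0.6031, -0.2725, 0.0661]
tool_rot: [[0.995, -0.102, 0.0], [-0.102, -0.995, -0.0], [0.0, 0.0, -1.0]]
ft_force: [-0.6, 0.1, -0.2]
grip_width: 0.0113
```

```bash
python3 - <<'E'
from h import *
import pickle; np.set_printoptions(precision=4,suppress=True)
s=readout.observe(); m=eyes.camera_model("wrist"); im=eyes.get_image("wrist")[:,:,::-1]
cv2.imwrite("pics/w7.png",im); pickle.dump((m,s),open("w7.pkl","wb")); print(s["position"],s["ft_force"],s["wrist_torque"])
cv2.imwrite("pics/z7.png",cv2.resize(im[50:300,220:420],(480,600),interpolation=cv2.INTER_CUBIC))
E
```

```text
[ 0.6031 -0.2725  0.0661] [-0.5797  0.1458 -0.1609] [0.0282 0.0494 0.0195]
```

View pics/z7.png

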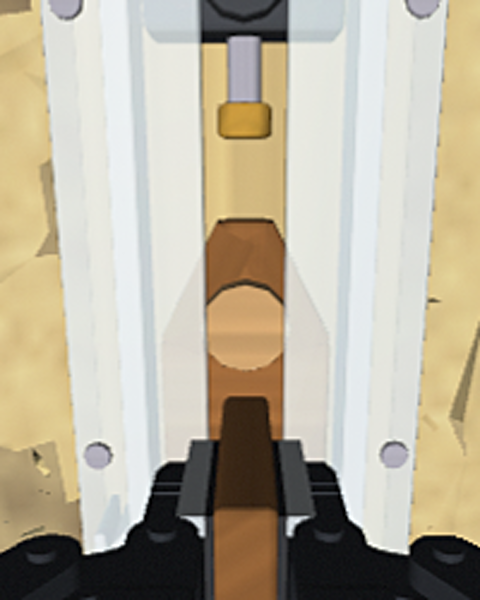

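```bash
python3 - <<'E'
from h import *
import pickle; np.set_printoptions(precision=4,suppress=True)
m,s=pickle.load(open("w7.pkl","rb"))
T=lambda P:(P-s["position"])@s["tool_rot"]*1000
f=lambda x,y,z:T(onz(m,[(220+x/2.4,50+y/2.4)],z))[0]
print("nose",f(245,219,.026));
for z in(.018,.022,.026):print("plunger",z,f(244,138,z))
E
```

```text
nose [56.7381 -0.4762 40.1078]
plunger 0.018 [75.824  -0.7482 48.1123]
plunger 0.022 [75.7153 -0.7408 44.1123]
plunger 0.026 [75.6067 -0.7334 40.1122]
```

The gap is about 19 mm. I'll approach 14 mm, then feel for contact.

Emit:
arm_command(rows="1 3 0 0 0 0 0; 1 3 0 0 0 0 0; 1 3 0 0 0 0 0; 1 3 0 0 0 0 0; 1 2 0 0 0 0 0")

```text
time_s: 13.02
position: [0.6171, -0.2739, 0.0661]
tool_rot: [[0.995, -0.102, 0.0], [-0.102, -0.995, -0.0], [0.0, 0.0, -1.0]]
ft_force: [-0.4, 0.0, -2.7]
grip_width: 0.0114
```

Emit:
arm_command(rows="1 0 0 0 0 0 0; 1 1 0 0 0 0 0; 1 0 0 0 0 0 0")

```text
time_s: 13.27
position: [0.6177, -0.274, 0.0661]
tool_rot: [[0.995, -0.102, -0.0], [-0.102, -0.995, 0.0], [-0.0, -0.0, -1.0]]
ft_force: [-0.4, 0.8, -1.8]
grip_width: 0.0113
```

Emit:
arm_command(rows="1 1 0 0 0 0 0; 1 0 0 0 0 0 0")

```text
time_s: 13.43
position: [0.6187, -0.2741, 0.0661]
tool_rot: [[0.995, -0.102, 0.0], [-0.102, -0.995, -0.0], [0.0, -0.0, -1.0]]
ft_force: [-0.2, -0.5, -2.1]
grip_width: 0.0119
```

Emit:
arm_command(rows="1 1 0 0 0 0 0; 1 0 0 0 0 0 0")

```text
time_s: 13.6
position: [0.6198, -0.2742, 0.0662]
tool_rot: [[0.995, -0.102, 0.0], [-0.102, -0.995, -0.0], [0.0, 0.0, -1.0]]
ft_force: [0.5, -1.0, -1.4]
grip_width: 0.0112
```

Emit:
arm_command(rows="1 1 0 0 0 0 0; 1 0 0 0 0 0 0")

```text
time_s: 13.77
position: [0.6208, -0.2744, 0.0662]
tool_rot: [[0.995, -0.102, 0.0], [-0.102, -0.995, -0.0], [0.0, 0.0, -1.0]]
ft_force: [-0.3, -0.1, -1.4]
grip_width: 0.0114
```

Emit:
arm_command(rows="1 1 0 0 0 0 0; 1 0 0 0 0 0 0")

```text
time_s: 13.93
position: [0.6218, -0.2744, 0.0661]
tool_rot: [[0.995, -0.102, 0.0], [-0.102, -0.995, -0.0], [0.0, 0.0, -1.0]]
ft_force: [-1.0, -1.4, -2.1]
grip_width: 0.0114
```

Emit:
arm_command(rows="1 0.5 0 0 0 0 0; 1 0 0 0 0 0 0")

```text
time_s: 14.1
position: [0.6222, -0.2745, 0.0661]
tool_rot: [[0.995, -0.102, 0.0], [-0.102, -0.995, -0.0], [0.0, 0.0, -1.0]]
ft_force: [-0.0, -0.2, -2.8]
grip_width: 0.0116
```

Emit:
arm_command(rows="1 0.5 0 0 0 0 0; 1 0 0 0 0 0 0")

```text
time_s: 14.27
position: [0.6224, -0.2745, 0.0661]
tool_rot: [[0.995, -0.102, -0.001], [-0.102, -0.995, 0.0], [-0.001, -0.0, -1.0]]
ft_force: [-1.6, -0.2, -0.5]
grip_width: 0.0118
```

Emit:
arm_command(rows="1 0.5 0 0 0 0 0; 1 0 0 0 0 0 0")

```text
time_s: 14.43
position: [0.6226, -0.2745, 0.0661]
tool_rot: [[0.995, -0.102, -0.002], [-0.102, -0.995, 0.0], [-0.002, -0.0, -1.0]]
ft_force: [-5.3, 0.5, 1.3]
grip_width: 0.0117
```

Emit:
arm_command(rows="1 0.5 0 0 0 0 0; 1 0 0 0 0 0 0")

```text
time_s: 14.6
position: [0.623, -0.2746, 0.0661]
tool_rot: [[0.995, -0.102, -0.002], [-0.102, -0.995, 0.0], [-0.002, -0.0, -1.0]]
ft_force: [-5.3, 1.6, 1.4]
grip_width: 0.0119
```

Emit:
arm_command(rows="1 1 0 0 0 0 0; 1 1 0 0 0 0 0; 1 1 0 0 0 0 0; 1 0 0 0 0 0 0")

```text
time_s: 14.93
position: [0.626, -0.2749, 0.0661]
tool_rot: [[0.995, -0.102, -0.002], [-0.102, -0.995, 0.0], [-0.002, -0.0, -1.0]]
ft_force: [-5.0, 0.7, 1.3]
grip_width: 0.0115
```

Emit:
arm_command(rows="1 1 0 0 0 0 0; 1 1 0 0 0 0 0; 1 0 0 0 0 0 0")

```text
time_s: 15.18
position: [0.628, -0.2751, 0.0662]
tool_rot: [[0.995, -0.102, -0.002], [-0.102, -0.995, 0.0], [-0.002, -0.0, -1.0]]
ft_force: [-5.5, 0.3, 1.7]
grip_width: 0.0117
```

Emit:
arm_command(rows="1 0.5 0 0 0 0 0; 1 0 0 0 0 0 0; 1 0 0 0 0 0 0")

```text
time_s: 15.43
position: [0.6284, -0.2751, 0.0661]
tool_rot: [[0.995, -0.102, -0.002], [-0.102, -0.995, 0.0], [-0.002, -0.0, -1.0]]
ft_force: [-5.5, 0.5, 1.1]
grip_width: 0.0113
```

```bash
python3 - <<'E'
from h import *
import pickle; np.set_printoptions(precision=4,suppress=True)
s=readout.observe(); m=eyes.camera_model("wrist"); im=eyes.get_image("wrist")[:,:,::-1]
cv2.imwrite("pics/w8.png",im); pickle.dump((m,s),open("w8.pkl","wb")); print(s["position"],s["ft_force"],s["wrist_torque"])
E
```

```text
[ 0.6284 -0.2751  0.0661] [-5.4825  0.4997  1.0657] [0.1305 0.9841 0.071 ]
```

Emit:
arm_command(rows="1 -0.5 0 0 0 0 0; 0.8 0 0 0 0 0 0; 0.6 0 0 0 0 0 0; 0.4 0 0 0 0 0 0; 0.4 0 0 0 0 0 0", squeeze=20)

```text
time_s: 15.9
position: [0.6289, -0.2752, 0.0663]
tool_rot: [[0.995, -0.102, 0.001], [-0.102, -0.995, -0.0], [0.001, 0.0, -1.0]]
ft_force: [0.6, -0.6, -0.2]
grip_width: 0.0508
```

Emit:
arm_command(rows="0.4 0 0 0 0 0 0; 0.4 0 0 0 0 0 0")

```text
time_s: 16.07
position: [0.6287, -0.2752, 0.0662]
tool_rot: [[0.995, -0.102, 0.0], [-0.102, -0.995, -0.0], [0.0, 0.0, -1.0]]
ft_force: [0.4, 0.3, 0.0]
grip_width: 0.0513
```

Emit:
arm_command(rows="0.4 0 0 -10 0 0 0; 0.4 0 0 -25 0 0 0; 0.4 0 0 -35 0 0 0; 0.4 0 0 -35 0 0 0; 0.4 0 0 -30 0 0 0")

```text
time_s: 16.48
position: [0.6287, -0.2752, 0.2046]
tool_rot: [[0.995, -0.102, 0.002], [-0.102, -0.995, -0.001], [0.002, 0.001, -1.0]]
ft_force: [0.2, 0.4, 0.4]
grip_width: 0.051
```

Emit:
arm_command(rows="0.4 -30 0 -10 0 0 0; 0.4 -35 0 0 0 0 0; 0.4 -25 0 0 0 0 0; 0.4 0 0 0 0 0 0; 0.4 0 0 0 0 0 0")

```text
time_s: 16.9
position: [0.5385, -0.266, 0.2126]
tool_rot: [[0.995, -0.103, 0.001], [-0.103, -0.995, -0.001], [0.001, 0.001, -1.0]]
ft_force: [-0.1, 0.8, 0.8]
grip_width: 0.0514
```

```bash
python3 - <<'E'
from h import *
import pickle; np.set_printoptions(precision=4,suppress=True)
eyes.get_image("wrist")
s=readout.observe(); m=eyes.camera_model("wrist"); im=eyes.get_image("wrist")[:,:,::-1]
cv2.imwrite("pics/w9.png",im); pickle.dump((m,s),open("w9.pkl","wb")); print(s["time_s"],s["position"],s["ft_force"])
print(proj(m,[[.5203,-.2645,.041],[.68,-.28,.03]]))
cv2.imwrite("pics/z9.png",cv2.resize(im[30:230,240:400],(480,600),interpolation=cv2.INTER_CUBIC))
E
```

```text
16.95 [ 0.5394 -0.2662  0.2122] [ 0.6153  0.1441 -0.2923]
[[322.6192 200.4254]
 [321.8672  42.5509]]
```

View pics/z9.png

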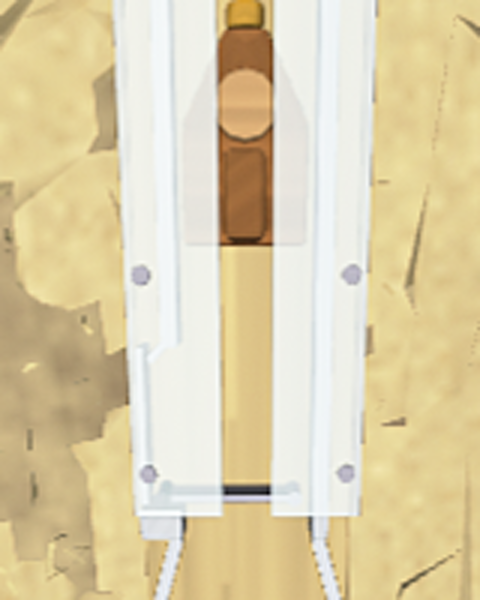

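The gate is shut at row ~490, square across the channel. The carrier's nose meets the plunger at (245,28). Now the plunger travel, comparing w7 with w9 in world coordinates.

```bash
python3 - <<'E'
from h import *
import pickle
e=np.array([.995,-.1,0]); o=np.array([.5207,-.2643,0])
m,s=pickle.load(open("w7.pkl","rb")); a=onz(m,[(220+244/2.4,50+138/2.4)],.024)[0]
m2,s2=pickle.load(open("w9.pkl","rb")); b=onz(m2,[(240+245/3,30+29/3)],.026)[0]
m0=pickle.load(open("w2.pkl","rb")); c=onz(m0,[(270+193/3.8,187/3.797)],.024)[0]
f=lambda p:1000*(p-o)@e
hs=onz(m2,[(240+x/3,30+y/3) for x,y in((226,150),(264,150),(226,240),(264,240))],.086).mean(0)
print("face before w7",f(a),"w2",f(c),"nose now",f(b),"handle now+57",f(hs)+57)
im=[cv2.imread(f"pics/w{k}.png") for k in(7,9)]
o2=np.hstack([cv2.resize(im[0][30:130,270:370],(390,390),interpolation=cv2.INTER_CUBIC),cv2.resize(im[1][0:80,280:360],(390,390),interpolation=cv2.INTER_CUBIC)])
cv2.imwrite("pics/z10.png",o2)
E
```

```text
face before w7 158.44375853279325 w2 158.03626162626236 nose now 163.594343539492 handle now+57 163.9082134731203
```

View pics/z10.png

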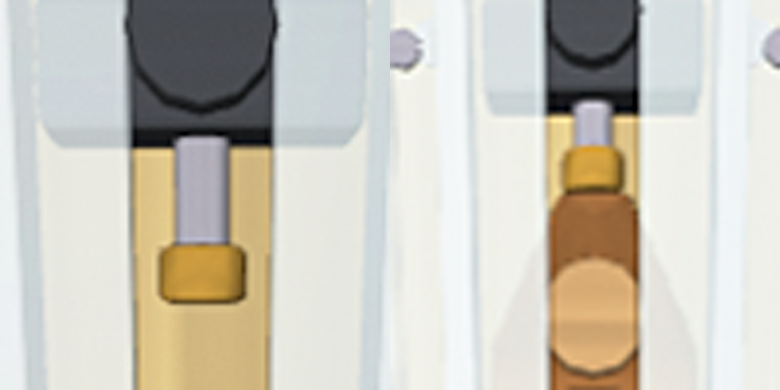

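The vision estimate of the travel is about 5.2–5.9 mm, and the feel measurement gives 5.85 mm. They agree, so I'm handing in.

```bash
python3 -c "
from rig import env
print(env.close_job())"
```

```text
the job is handed in; nothing more can be done
None
```

The carrier is in the feed channel with the gate shut behind it and the plunger pushed in close to 6 mm. I handed the job in at about 17 s.

- **What I did:** I gripped the carrier by its handle and set it on the apron nose first. I then pushed it in small steps of up to 3 mm, correcting a sideways offset of about 1.3 mm just before the slot. It went through the gate and along the slot without jamming. I felt the plunger at a carrier nose position of about +158 mm, pushed on, opened the gripper and lifted clear.
- **Plunger travel:** By feel, the arm moved about 5.9 mm after the plunger gave way, under a steady 5.5 N. By camera, the plunger face moved about 5.2 to 5.9 mm, depending on which views are compared. The two roughly agree, and both are well short of the 14 mm stop.
- **Last image:** The gate lies square across the channel, the nose rests on the plunger and the handle stands upright in the slot. The arm was clear, with no contact force.
- **Forces:** The largest reading I saw was about 11 N, while setting the carrier down; pushing peaked near 10 N.
- **Bystanders:** The arm never went near the spanner or the off-cut. I did not take another picture of them at the end.

No check failed.

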